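# Open the interlocked valve bank of the blood analyser

### The job

Open the three reagent valves of the analyser: throw all three levers of the valve bank fully home, away from you. An interlock lets them go only in one order, which is not known and differs each time: feel with a light push which lever is free, leave a locked one alone until another has been thrown, and never force a lever (stay under 20 N). Do not disturb the things standing around the bank.

Things in the scene. Friction and masses are not known exactly. Their poses are not given: they have to be found in the camera images.
- valve_bank: white valve bank, fixed; box 90 mm deep (x), 256 wide (y) on a steel foot 108 x 292, cover 75 mm high; three levers 85 mm apart reach up to 152 mm. Origin: centre of underside; x to the rear (the way levers are thrown), y left. Hidden interlock: one lever is free at first; throwing it past 0.87 rad frees a second, that one frees the third; which is which cannot be seen
- left_bar (a point): centre of the left lever's cross-bar: black, round, 46 mm long (along the bank's y), 14 mm thick, on a 10 mm steel stem; it moves with the lever. The pivot is at x = 0, y = 0.085, z = 0.055 in the bank's frame, axis along y; the bar is 90 mm from it, leaning 0.48 rad to the bank's -x (to the robot) at joint 0 and as far to +x at 0.96
- middle_bar (a point): centre of the middle lever's cross-bar: black, round, 46 mm long (along the bank's y), 14 mm thick, on a 10 mm steel stem; it moves with the lever. The pivot is at x = 0, y = 0, z = 0.055 in the bank's frame, axis along y; the bar is 90 mm from it, leaning 0.48 rad to the bank's -x (to the robot) at joint 0 and as far to +x at 0.96
- right_bar (a point): centre of the right lever's cross-bar: black, round, 46 mm long (along the bank's y), 14 mm thick, on a 10 mm steel stem; it moves with the lever. The pivot is at x = 0, y = -0.085, z = 0.055 in the bank's frame, axis along y; the bar is 90 mm from it, leaning 0.48 rad to the bank's -x (to the robot) at joint 0 and as far to +x at 0.96
- left_lever (a joint): angle of the left lever (rad): 0 leaning to the robot (shut), 0.96 fully home, leaning away (open); starts at 0 to 0.04. Stays where it is left. Free, it moves with about 2 N at the bar all the way (up to twice that with a finger rubbing on it); locked, it meets at 0.06 rad a springy stop, about 1.4 N per mm at the bar. A like stop ends the travel at 0.96
- middle_lever (a joint): angle of the middle lever (rad): 0 leaning to the robot (shut), 0.96 fully home, leaning away (open); starts at 0 to 0.04. Stays where it is left. Free, it moves with about 2 N at the bar all the way (up to twice that with a finger rubbing on it); locked, it meets at 0.06 rad a springy stop, about 1.4 N per mm at the bar. A like stop ends the travel at 0.96
- right_lever (a joint): angle of the right lever (rad): 0 leaning to the robot (shut), 0.96 fully home, leaning away (open); starts at 0 to 0.04. Stays where it is left. Free, it moves with about 2 N at the bar all the way (up to twice that with a finger rubbing on it); locked, it meets at 0.06 rad a springy stop, about 1.4 N per mm at the bar. A like stop ends the travel at 0.96
- oil_bottle: small brown dropper bottle, 25 mm wide, 62 mm high, loose, beside the right end of the bank; origin at the centre of its underside; leave alone
- coverslip_box: small white carton 42 x 60 x 30 mm, loose, beside the left end of the bank; origin at the centre of its underside; leave alone
- timer: small bench timer 60 x 68 x 24 mm, loose, at the front to the left; origin at the centre of its underside; leave alone
- stain_bottle: brown bottle with white cap, 44 mm wide, 98 mm high, loose, behind and to the left of the bank; origin at the centre of its underside; leave alone

How it is judged:
By the outcome, as a careful person would: the job done as asked, in the order asked, and still so for the second after the job is handed in, with the robot touching nothing.
It also fails if it takes over 72 s, if anything falls off the work surface, if the arm or the gripper's body presses on something with over 40 N, if the wrist force passes 120 N, or if a joint passes its speed limit or range.

### The arm

A 7-joint arm with a two-finger parallel gripper is mounted at the origin on a cart in front of the work surface, level with it; the furniture and walls round the work are solid. World frame = base frame: x ahead of the robot, y to its left, z up, the work surface at z = 0. Lengths are in mm, angles in rad, forces in N, time in s.
With the tool pointing down it reaches from about 400 to 875 mm from the base axis. Payload 4.4 kg.
Tool frame: the origin (TCP) lies at the very end of the fingers, on their centre line; the grasp point (between the pads) lies 19 mm behind it; z points along the fingers, y is the line along which they close (so a half turn about z gives the same grasp; the last joint's range is limited). The gripper opens to 85 mm and grips with 20 to 120 N. Pads are 22 mm wide; open, the fingers measure 114 mm over their backs; the gripper's body (76 mm by 85 mm) begins 54 mm behind the grasp point. The pads swing forward as they close: fully open they stand 13 mm farther back than shut.
Start: joints at [-1.309, 0.628, 0.038, 1.517, -0.027, 0.996, -0.02], TCP at [209.25, 615.413, 200.313] pointing down, gripper open.
Joint ranges: [-3.06, 3.06], [-0.37, 2.12], [-1.25, 1.32], [0.18, 2.47], [-1.1, 4.24], [0.23, 1.98], [-2.94, 2.94]. Speed limits (rad/s): [2.57, 2.57, 3.14, 3.14, 3.14, 3.14, 3.14].

### API

Orientations are given as [roll, pitch, yaw] about the fixed x, y, z axes, in that order (R = Rz(yaw) Ry(pitch) Rx(roll)).
In Python, from cell import monitor, viewer, workorder gives the robot as it stands.
- The arm moves only by the tool arm_command, never from a script. Its argument "series" is one flat list of numbers, 5 for each row, row after row: the opening in per cent of the stroke, from 0 (shut) to 100 (fully open), then the shift along the tool's x, y, z in cm, then the turn about the tool's z in degrees. In form: [claw, x, y, z, roll, claw, x, y, z, roll, ...]. A call has exactly 5 rows; each row is the pose to reach, as a shift and turn from the pose commanded when the call began, along the tool's axes at that moment; what a row does not reach only later rows make up. A row lasts 1/12 s, in which the tool goes at most 41.7 mm and 7.16 degrees, less where a joint would pass 70% of its speed; a pose out of reach is approached as far as the arm can. A call with a gripper value outside its range is refused whole. The fingers move at their own pace and stop on an object; the grip force is fixed at half the most. Time passes only in rows, so rows that repeat a pose let the fingers close, or fill a call up. It gives the time, the measured TCP pose, the force, the opening and the grip force at its end, in the units of the state.
- monitor.read_state(): the state, without advancing time (a new reading comes with each control period).
- viewer.get_image(name): name is "scene" or "top" or "wrist"; returns (picture, depth): 400x640x3 uint8, red, green, blue; 400x640 float32, mm along the optical axis (not along the pixel's ray), 0 where there is no reading.
- viewer.camera_model(name): a dict with "mtx" (3x3 intrinsics, pixels), "R" (3x3) and "t" (3): a world point X has camera coordinates R X + t. Camera axes: x right, y down, z forward; pixel columns grow to the right and rows downward; lengths in mm; the calibration is good to about 2 mm. A picture is of the moment at which its call begins: read the wrist's pose just before it. camera_model takes no time and is no camera call; for the wrist camera it gives the pose at the moment of the call.
- workorder.finish_job(): hands the job in; it is judged then, once.
The state is a dict: "clock": time; "qpos": joint angles; "qd": joint speeds; "tau": joint torques, N m; "eef_pos": TCP position; "tool_rot": TCP orientation; "force": force on the tool from outside, world axes, zero at the start; "torque": the same for the moment, N m; "width": finger opening in mm; "gripper_force": force on a finger pad.
Only numpy, scipy, OpenCV 4.12 (cv2) and the standard library are available. Lean on these libraries where they do the work, as an engineer would, in place of code of your own. Each camera call takes 0.05 s, during which the arm holds its last target. There are 200 camera calls.

## Working session

There is one attempt and no reset: what is moved stays moved. The work goes in short steps, Python scripts to look and compute and a tool call to move; the robot and the scene stay as the last step left them, time stands still between calls to the robot, and variables do not carry over. Pictures are saved under pics/ and viewed, at most 10 in all, crops included, and the job is handed in when it is done.

Besides the shell and the picture viewer there is one more tool, called after ">>>" as name(argument=value, ...), one argument or row to a line, values as JSON. arm_command: Moves the arm, as the interface text tells. Its arguments: {"type":"object","properties":{"series":{"type":"array","items":{"type":"number"}}},"required":["series"]}

```bash
ls; mkdir -p pics; python3 - <<'E'
from cell import monitor, viewer, workorder
import cv2,numpy as np
s=monitor.read_state();print({k:np.round(v,3) for k,v in s.items()})
for n in ("scene","top"):
    p,d=viewer.get_image(n);cv2.imwrite(f"pics/{n}0.png",p[:,:,::-1]);np.savez(f"{n}0.npz",p=p,d=d,**viewer.camera_model(n))
    m=viewer.camera_model(n);print(n,np.round(m["mtx"],1).tolist(),np.round(-m["R"].T@m["t"]),np.round(m["R"],2).tolist())
E
```

```text
pics
{'clock': np.float64(0.0), 'qpos': array([-1.309,  0.629,  0.038,  1.518, -0.027,  0.996, -0.02 ]), 'qd': array([-0.   ,  0.001,  0.001,  0.001, -0.001,  0.001,  0.   ]), 'tau': array([-1.0000e-03, -5.6340e+01,  1.2260e+00, -1.9344e+01,  1.1000e-02,
        1.1000e-02, -0.0000e+00]), 'eef_pos': array([209.01 , 614.76 , 199.398]), 'tool_rot': array([-3.14 , -0.   ,  2.814]), 'force': array([-0.296, -0.404,  0.502]), 'torque': array([ 0.016, -0.01 , -0.01 ]), 'gripper_force': np.float64(0.0), 'width': np.float64(85.336)}
scene [[458.7, 0.0, 319.8], [0.0, 458.7, 201.6], [0.0, 0.0, 1.0]] [ 173. -300.  731.] [[0.78, -0.62, -0.01], [-0.44, -0.54, -0.72], [0.45, 0.57, -0.69]]
top [[490.4, 0.0, 327.9], [0.0, 490.4, 208.7], [0.0, 0.0, 1.0]] [ 359.  233. 1304.] [[0.01, -1.0, 0.01], [-0.98, -0.01, -0.19], [0.19, -0.01, -0.98]]
```

View pics/scene0.png

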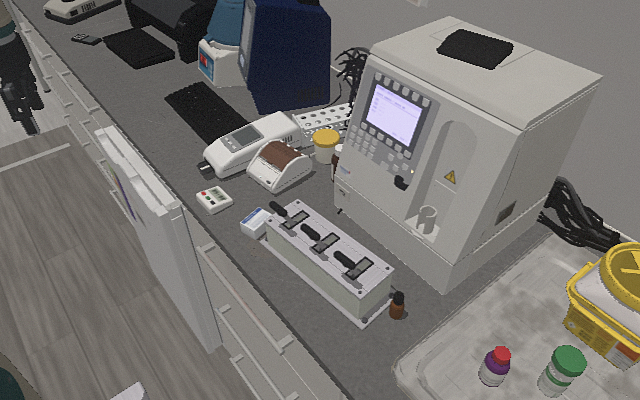

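View pics/top0.png

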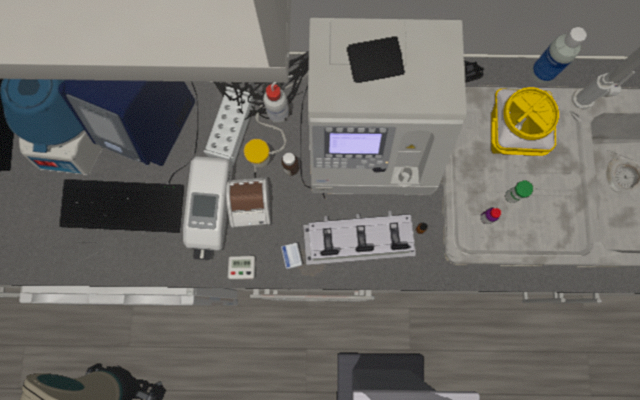

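The scene view shows the bank at about (325,262) with bars at (277,208), (310,231) and (342,257). In the top view the bank is at (360,238). The carton is at its left end, the dropper bottle at its right, and the big analyser stands behind it.

```bash
cat > h.py <<'E'
import numpy as np,cv2
def pts(f):
    a=np.load(f);p,d=a["p"],a["d"];v,u=np.mgrid[:400,:640]
    c=np.stack([u,v,np.ones_like(u)],-1)@np.linalg.inv(a["mtx"]).T*d[...,None]
    return p,d,(c-a["t"])@a["R"]
E
python3 - <<'E'
from h import *
for n,(u0,u1,v0,v1) in {"scene":(230,420,180,335),"top":(270,440,200,275)}.items():
    p,d,X=pts(n+"0.npz");roi=np.zeros(d.shape,bool);roi[v0:v1,u0:u1]=1
    g=p.max(2); Z=X[...,2]
    m=roi&(d>0)&(abs(Z-75)<8)&(X[...,0]>0)
    # cover rect: largest component
    for nm,mm in (("cover",m),("high",roi&(Z>95)&(Z<170)&(g<80)),("low",roi&(Z>15)&(Z<65))):
        k,l,st,c=cv2.connectedComponentsWithStats(mm.astype(np.uint8))
        for i in range(1,k):
            if st[i,4]>(25 if nm!="high" else 8):
                q=X[l==i];r=cv2.minAreaRect(q[:,:2].astype(np.float32))
                print(n,nm,st[i],np.round(q.mean(0)),"z",np.round(np.percentile(q[:,2],[2,50,98])),"rect",np.round(r[0]),np.round(r[1]),round(r[2],1), "min",np.round(q.min(0)),"max",np.round(q.max(0)))
    c=p[v0:v1,u0:u1,::-1];cv2.imwrite(f"pics/{n}c.png",cv2.resize(c,None,fx=4,fy=3.8 if n=="scene" else 4,interpolation=cv2.INTER_CUBIC))
E
```

```text
scene cover [334 180  86  73 547] [660. 139.  75.] z [67. 75. 83.] rect [661. 146.] [  7. 250.] 0.5 min [657.  21.  67.] max [664. 272.  83.]
scene cover [ 264  199  131  102 4508] [532. 130.  75.] z [70. 75. 78.] rect [534. 145.] [ 94. 263.] 5.5 min [476.  10.  67.] max [592. 278.  83.]
scene high [394 180  13  11  73] [682. 107. 164.] z [158. 165. 170.] rect [682. 107.] [ 5. 28.] 2.0 min [679.  93. 157.] max [685. 121. 170.]
scene high [269 201  18  16 153] [484. 221. 139.] z [131. 141. 143.] rect [488. 223.] [21. 43.] 7.5 min [477. 201. 109.] max [499. 244. 143.]
scene high [301 224  19  17 167] [493. 136. 140.] z [126. 141. 145.] rect [500. 139.] [24. 42.] 4.9 min [487. 118. 104.] max [512. 159. 145.]
scene high [334 251  22  19 195] [500.  52. 139.] z [133. 140. 143.] rect [501.  54.] [34. 35.] 48.2 min [493.  33.  96.] max [525.  75. 144.]
scene low [258 180  34  12 214] [584. 394.  26.] z [15. 26. 38.] rect [584. 396.] [41. 78.] 51.7 min [566. 381.  15.] max [628. 436.  40.]
scene low [ 334  185   86   88 1549] [660. 131.  40.] z [16. 41. 64.] rect [660. 141.] [  8. 259.] 0.3 
[... 1566 characters left out ...]
[563.  64.  65.]
top low [357 231   7   7  28] [543. 143.  49.] z [19. 60. 65.] rect [543. 143.] [22. 13.] 10.9 min [532. 136.  18.] max [555. 149.  65.]
top low [324 233   7  11  43] [533. 229.  50.] z [17. 59. 65.] rect [532. 229.] [34. 14.] 8.4 min [516. 220.  17.] max [548. 236.  65.]
top low [281 243  21  26 378] [487. 322.  30.] z [23. 30. 35.] rect [488. 322.] [60. 42.] 14.6 min [454. 294.  16.] max [519. 348.  37.]
top low [349 251  61   6 103] [494.  91.  39.] z [16. 39. 61.] rect [493.  93.] [  1. 156.] 5.5 min [486.  15.  15.] max [501. 171.  64.]
top low [312 256  36   4  61] [481. 219.  39.] z [17. 37. 59.] rect [481. 221.] [ 1. 91.] 5.2 min [477. 175.  16.] max [485. 266.  59.]
```

View pics/scenec.png

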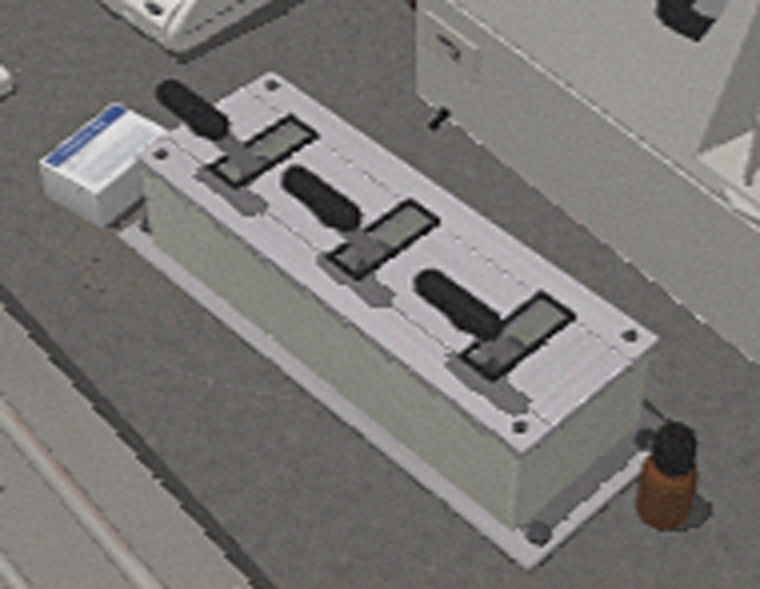

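View pics/topc.png

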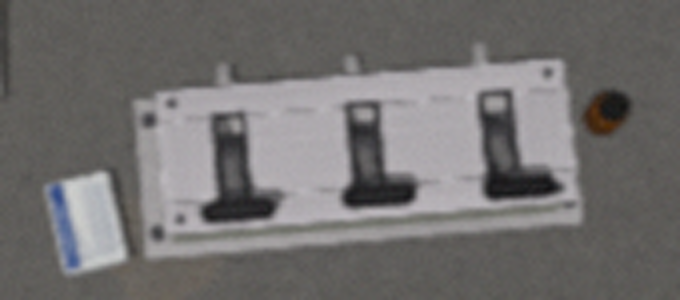

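The middle of the bank is at about (534,144) with yaw 5.5°. The bars are at about y = 222, 139 and 54, with their tops at z ≈ 141 in both views. I'm moving toward the left lever with the fingers shut and aligning to the bank.

>>> arm_command(
  series=[0,-3,-2.6,0,-4.8,0,-6,-5.2,0,-9.7,0,-9,-7.8,0,-14.6,0,-12,-10.4,0,-19.4,0,-15,-13,0,-24.3],
)

```text
clock: 0.52
eef_pos: [309.8, 442.1, 199.9]
tool_rot: [-3.141, -0.0, -3.041]
force: [1.0, -0.3, 1.1]
width: 25.8
gripper_force: 0.0
```

```bash
cat >> h.py <<'E'
C=np.array([534,144.]);A=np.radians(5.5);B=np.array([[np.cos(A),-np.sin(A)],[np.sin(A),np.cos(A)]])
def rep():
    from cell import monitor
    s=monitor.read_state();b=B.T@(s["eef_pos"][:2]-C)
    print("t",round(float(s["clock"]),2),"eef",np.round(s["eef_pos"],1),"rot",np.round(s["tool_rot"],3),"bank",np.round(b,1),"F_bank",np.round(B.T@s["force"][:2],2),round(float(s["force"][2]),2),"w",round(float(s["width"]),1))
E
python3 -c "from h import *;rep()"
```

```text
t 0.52 eef [309.8 442.1 199.9] rot [-3.141 -0.    -3.041] bank [-194.6  318.2] F_bank [ 0.93 -0.35] 1.05 w 25.8
```

>>> arm_command(
  series=[0,-1.8,-3.7,0,0,0,-3.6,-7.4,0,0,0,-5.4,-11.1,0,0,0,-7.2,-14.8,0,0,0,-9,-18.5,0,0],
)

```text
clock: 0.93
eef_pos: [417.3, 266.5, 200.2]
tool_rot: [-3.141, -0.0, -3.045]
force: [1.1, 0.6, -0.8]
width: -0.3
gripper_force: 0.0
```

>>> arm_command(
  series=[0,-1.2,-2.5,0,0,0,-2.5,-5,0,0,0,-2.5,-5,2.5,0,0,-2.5,-5,5,0,0,-2.5,-5,7.6,0],
)

```text
clock: 1.35
eef_pos: [447.2, 220.5, 123.8]
tool_rot: [3.141, 0.001, -3.047]
force: [0.5, 0.4, -0.7]
width: -0.0
gripper_force: 0.0
```

```bash
python3 - <<'E'
from h import *;rep()
from cell import viewer
p,d=viewer.get_image("scene");cv2.imwrite("pics/s1.png",cv2.resize(p[120:340,180:440,::-1],None,fx=3,fy=2.7));rep()
E
```

```text
t 1.35 eef [447.2 220.5 123.8] rot [ 3.141e+00  1.000e-03 -3.047e+00] bank [-79.   84.5] F_bank [0.58 0.39] -0.74 w -0.0
t 1.4 eef [443.7 219.2 119.2] rot [-3.139 -0.007 -3.046] bank [-82.7  83.5] F_bank [-0.91 -0.92] -3.19 w 0.0
```

View pics/s1.png

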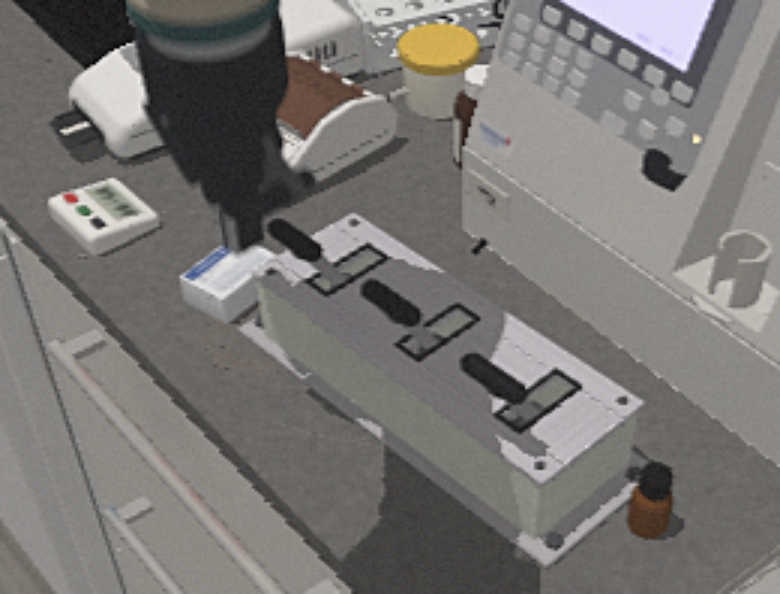

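The shut fingertips stand just in front of the left bar, at crop pixel (245,240) against (295,240), with everything clear. I'll probe the left lever.

>>> arm_command(
  series=[0,-1,0,0,0,0,-1.8,0,0,0,0,-2.2,0,0,0,0,-2.6,0,0,0,0,-2.6,0,0,0],
)

```text
clock: 1.82
eef_pos: [474.4, 224.2, 125.5]
tool_rot: [3.14, 0.003, -3.046]
force: [0.4, -0.2, -1.0]
width: 0.0
gripper_force: 0.0
```

>>> arm_command(
  series=[0,-0.1,0,0,0,0,-0.2,0,0,0,0,-0.3,0,0,0,0,-0.3,0,0,0,0,-0.3,0,0,0],
)

```text
clock: 2.23
eef_pos: [475.2, 224.0, 124.3]
tool_rot: [-3.142, -0.0, -3.045]
force: [0.7, 0.7, -0.6]
width: 0.2
gripper_force: 0.0
```

```bash
python3 -c "from h import *;rep()"
```

```text
t 2.23 eef [475.2 224.  124.3] rot [-3.142 -0.    -3.045] bank [-50.9  85.2] F_bank [0.71 0.59] -0.62 w 0.2
```

>>> arm_command(
  series=[0,-0.1,0,0,0,0,-0.2,0,0,0,0,-0.3,0,0,0,0,-0.4,0,0,0,0,-0.4,0,0,0],
)

```text
clock: 2.65
eef_pos: [479.6, 224.4, 124.3]
tool_rot: [3.142, 0.0, -3.045]
force: [0.1, -0.2, -0.5]
width: -0.2
gripper_force: 0.0
```

>>> arm_command(
  series=[0,-0.1,0,0,0,0,-0.2,0,0,0,0,-0.3,0,0,0,0,-0.3,0,0,0,0,-0.3,0,0,0],
)

```text
clock: 3.07
eef_pos: [482.4, 224.6, 124.3]
tool_rot: [3.142, -0.0, -3.045]
force: [0.1, -0.1, -0.2]
width: -0.1
gripper_force: 0.0
```

```bash
python3 - <<'E'
from h import *;rep()
from cell import viewer
p,d=viewer.get_image("scene");cv2.imwrite("pics/s2.png",cv2.resize(p[150:270,200:340,::-1],None,fx=5,fy=5));rep()
E
```

```text
t 3.07 eef [482.4 224.6 124.3] rot [ 3.142 -0.    -3.045] bank [-43.7  85.2] F_bank [ 0.04 -0.1 ] -0.2 w -0.1
t 3.12 eef [482.3 224.6 124.3] rot [ 3.142 -0.    -3.045] bank [-43.8  85.2] F_bank [0.68 0.49] 0.2 w -0.5
```

View pics/s2.png

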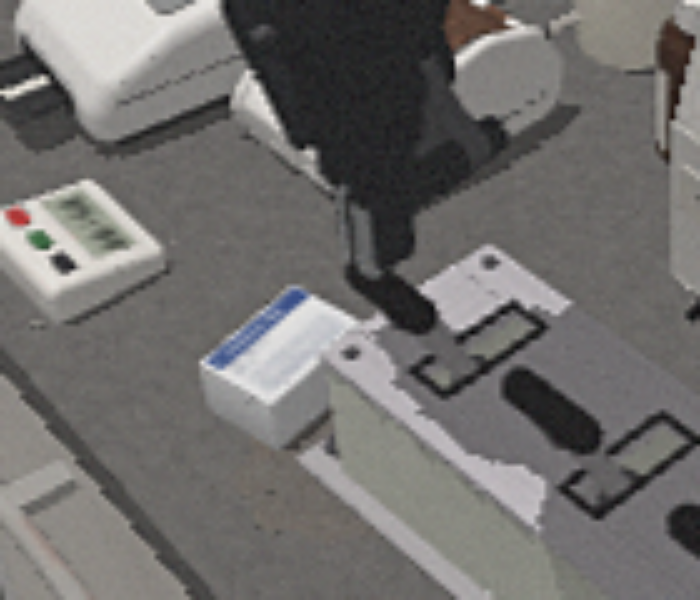

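```bash
python3 - <<'E'
from h import *
from cell import viewer
a=dict(np.load("scene0.npz"))
def pr(X,a):
    c=a["R"]@np.array(X,float)+a["t"];q=a["mtx"]@c;return q[:2]/q[2]
for z in (124,140,180): print(z,np.round(pr((482.3,224.6,z),a),1),"crop",np.round((pr((482.3,224.6,z),a)-[200,150])*5))
for by in(62,85,108):
  w=C+B@[-41.6,by];print("bar",by,np.round((pr((*w,134.8),a)-[200,150])*5))
for n in("top","scene"):
    p,d=viewer.get_image(n);np.savez(n+"1.npz",p=p,d=d,**viewer.camera_model(n))
    p,d,X=pts(n+"1.npz");b=np.stack([(X[...,:2]-C)@B[:,0],(X[...,:2]-C)@B[:,1],X[...,2]],-1)
    m=(abs(b[...,1]-85)<32)&(abs(b[...,0]+43)<40)&(b[...,2]>95)&(b[...,2]<230)
    for z in range(95,230,8):
        q=b[m&(abs(b[...,2]-z)<4)]
        if len(q):print(n,z,len(q),np.round(q.min(0)[:2]),np.round(q.max(0)[:2]))
p,d=viewer.get_image("wrist");cv2.imwrite("pics/w1.png",p[:,:,::-1])
E
```

```text
124 [276.6 213.6] crop [383. 318.]
140 [275.9 207.5] crop [380. 288.]
180 [274.2 191.5] crop [371. 208.]
bar 62 [426. 327.]
bar 85 [385. 295.]
bar 108 [346. 264.]
scene 95 8 [-26.  80.] [-17.  83.]
scene 103 12 [-31.  80.] [-20.  84.]
scene 111 4 [-30.  80.] [-23.  81.]
scene 119 1 [-40.  83.] [-40.  83.]
scene 127 4 [-44.  68.] [-42.  88.]
scene 135 55 [-47.  63.] [-34. 104.]
scene 143 71 [-48.  62.] [-34. 102.]
scene 159 18 [-56.  73.] [-44.  92.]
scene 167 49 [-56.  71.] [-37.  99.]
scene 175 46 [-56.  71.] [-37.  90.]
scene 183 47 [-56.  71.] [-38. 101.]
scene 191 23 [-56.  71.] [-50.  91.]
scene 199 39 [-58.  57.] [-50. 109.]
scene 207 109 [-58.  54.] [-35. 116.]
scene 215 60 [-58.  53.] [-29. 115.]
scene 223 84 [-62.  54.] [-31. 117.]
```

View pics/w1.png

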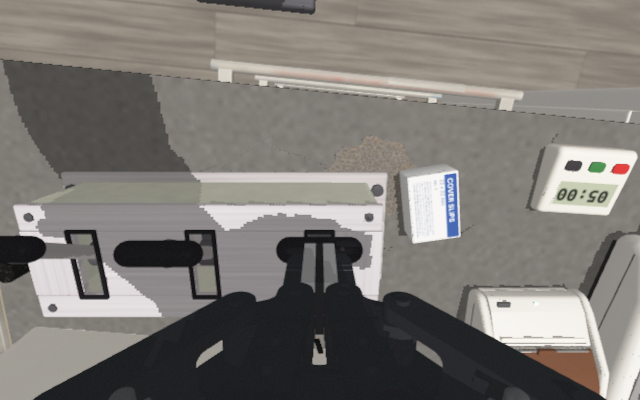

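In the wrist view the shut fingers end over the left bar at (320,245), not in front of it, so the tips look higher than expected. I'll back off and measure the true tip height.

>>> arm_command(
  series=[0,1,0,0,0,0,2.2,0,0,0,0,3.4,0,0,0,0,3.6,0,0,0,0,3.6,0,0,0],
)

```text
clock: 3.68
eef_pos: [445.3, 221.2, 124.4]
tool_rot: [-3.141, -0.001, -3.044]
force: [-0.2, 0.4, 0.2]
width: -0.2
gripper_force: 0.0
```

```bash
python3 - <<'E'
from h import *
from cell import viewer
rep()
p,d=viewer.get_image("scene");np.savez("scene2.npz",p=p,d=d,**viewer.camera_model("scene"))
rep()
p,d,X=pts("scene2.npz");b=np.stack([(X[...,:2]-C)@B[:,0],(X[...,:2]-C)@B[:,1],X[...,2]],-1)
m=(abs(b[...,1]-85)<35)&(abs(b[...,0]+80)<26)&(b[...,2]>85)&(b[...,2]<230)
for z in range(88,230,5):
    q=b[m&(abs(b[...,2]-z)<2.5)]
    if len(q):print(z,len(q),np.round(q.min(0)[:2]),np.round(q.max(0)[:2]))
cv2.imwrite("pics/s3.png",cv2.resize(p[150:270,200:340,::-1],None,fx=5,fy=5))
E
```

```text
t 3.68 eef [445.3 221.2 124.4] rot [-3.141e+00 -1.000e-03 -3.044e+00] bank [-80.8  85.3] F_bank [-0.17  0.4 ] 0.22 w -0.2
t 3.73 eef [446.5 221.3 124.5] rot [ 3.141e+00  1.000e-03 -3.045e+00] bank [-79.7  85.4] F_bank [0.88 0.41] 0.83 w -0.1
153 1 [-79.  79.] [-79.  79.]
158 8 [-92.  77.] [-86.  92.]
163 18 [-93.  72.] [-74.  91.]
168 36 [-92.  71.] [-75.  92.]
173 28 [-92.  71.] [-74.  92.]
178 30 [-93.  70.] [-74.  92.]
183 28 [-93.  70.] [-76.  90.]
188 19 [-93.  73.] [-85.  92.]
193 15 [-93.  71.] [-87.  96.]
198 15 [-94.  59.] [-89.  96.]
203 47 [-96.  54.] [-75. 118.]
208 86 [-95.  51.] [-72. 120.]
213 35 [-94.  51.] [-74. 119.]
218 42 [-97.  50.] [-70. 118.]
223 60 [-99.  52.] [-71. 120.]
228 39 [-99.  68.] [-71. 120.]
```

View pics/s3.png

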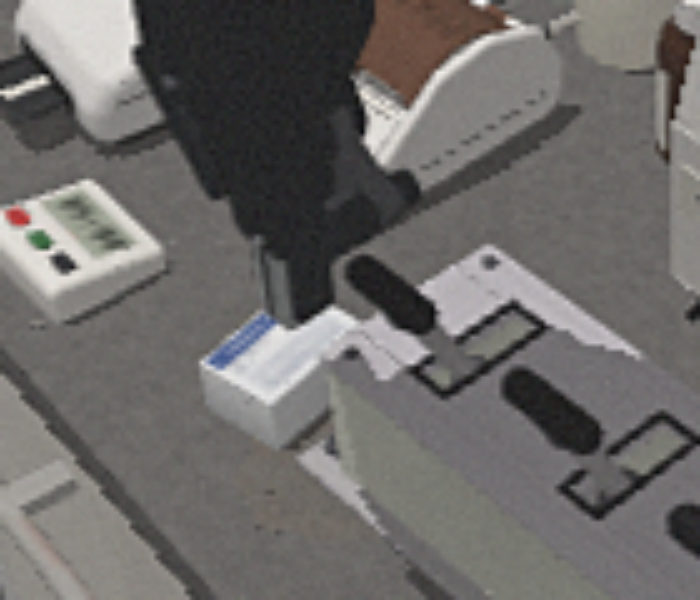

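The tips end at image z ≈ 155 while the TCP reads 124 (crop pixel (285,325) is well above the carton). So the true tips are about 30 mm above the reported TCP. I'll descend 30 mm and check again.

>>> arm_command(
  series=[0,0,0,1,0,0,0,0,2,0,0,0,0,3,0,0,0,0,3,0,0,0,0,3,0],
)

```text
clock: 4.15
eef_pos: [445.8, 220.7, 93.1]
tool_rot: [-3.141, -0.002, -3.046]
force: [-0.5, 0.5, 0.3]
width: -0.1
gripper_force: 0.0
```

```bash
python3 - <<'E'
from h import *
from cell import viewer
rep()
p,d=viewer.get_image("scene");np.savez("scene2.npz",p=p,d=d,**viewer.camera_model("scene"))
p,d,X=pts("scene2.npz");b=np.stack([(X[...,:2]-C)@B[:,0],(X[...,:2]-C)@B[:,1],X[...,2]],-1)
m=(abs(b[...,1]-85)<35)&(abs(b[...,0]+80)<26)&(b[...,2]>65)&(b[...,2]<230)
for z in range(68,160,5):
    q=b[m&(abs(b[...,2]-z)<2.5)]
    if len(q):print(z,len(q),np.round(q.min(0)[:2]),np.round(q.max(0)[:2]))
E
```

```text
t 4.15 eef [445.8 220.7  93.1] rot [-3.141e+00 -2.000e-03 -3.046e+00] bank [-80.4  84.8] F_bank [-0.42  0.52] 0.34 w -0.1
128 10 [-92.  78.] [-86.  92.]
133 23 [-92.  72.] [-74.  91.]
138 31 [-92.  71.] [-74.  90.]
143 27 [-92.  70.] [-74.  91.]
148 26 [-93.  70.] [-75.  91.]
153 23 [-92.  71.] [-84.  97.]
158 17 [-92.  71.] [-87.  91.]
```

>>> arm_command(
  series=[0,-0.9,0,0,0,0,-1.6,0,0,0,0,-2,0,0,0,0,-2.3,0,0,0,0,-2.5,0,0,0],
)

```text
clock: 4.62
eef_pos: [470.4, 223.4, 94.3]
tool_rot: [-3.141, -0.002, -3.045]
force: [-4.9, -0.5, 2.9]
width: 0.1
gripper_force: 2.1
```

>>> arm_command(
  series=[0,-0.1,0,0,0,0,-0.2,0,0,0,0,-0.2,0,0,0,0,-0.2,0,0,0,0,-0.2,0,0,0],
)

```text
clock: 5.03
eef_pos: [472.8, 223.6, 94.3]
tool_rot: [-3.141, -0.001, -3.045]
force: [-4.5, 0.1, 4.0]
width: 0.2
gripper_force: 2.3
```

```bash
python3 -c "from h import *;rep()"
```

```text
t 5.03 eef [472.8 223.6  94.3] rot [-3.141e+00 -1.000e-03 -3.045e+00] bank [-53.3  85.1] F_bank [-4.47  0.49] 3.98 w 0.2
```

>>> arm_command(
  series=[0,-0.1,0,0,0,0,-0.2,0,0,0,0,-0.3,0,0,0,0,-0.3,0,0,0,0,-0.3,0,0,0],
)

```text
clock: 5.45
eef_pos: [476.7, 224.1, 94.3]
tool_rot: [3.141, 0.001, -3.045]
force: [-3.3, -1.3, 2.8]
width: 0.1
gripper_force: 1.8
```

```bash
python3 -c "from h import *;rep()"
```

```text
t 5.45 eef [476.7 224.1  94.3] rot [ 3.141e+00  1.000e-03 -3.045e+00] bank [-49.3  85.3] F_bank [-3.37 -1.03] 2.82 w 0.1
```

The left lever is free, so I'm throwing it.

>>> arm_command(
  series=[0,-0.6,0,0,0,0,-1.2,0,0,0,0,-1.8,0,0,0,0,-2.4,0,0,0,0,-3,0,0,0],
)

```text
clock: 5.87
eef_pos: [507.1, 227.1, 94.3]
tool_rot: [3.141, 0.0, -3.045]
force: [-4.0, 0.1, 2.2]
width: 0.3
gripper_force: 1.8
```

>>> arm_command(
  series=[0,-0.6,0,0,0,0,-1.2,0,0,0,0,-1.8,0,0,0,0,-2.4,0,0,0,0,-3,0,0,0],
)

```text
clock: 6.28
eef_pos: [535.9, 229.6, 93.7]
tool_rot: [-3.141, -0.002, -3.045]
force: [-3.7, -1.0, -1.3]
width: 0.0
gripper_force: 1.5
```

>>> arm_command(
  series=[0,-0.2,0,0,0,0,-0.4,0,0,0,0,-0.6,0,0,0,0,-0.8,0,0,0,0,-0.8,0,0,0],
)

```text
clock: 6.7
eef_pos: [544.6, 230.6, 94.4]
tool_rot: [3.142, 0.001, -3.045]
force: [-2.5, -0.3, -1.1]
width: -0.1
gripper_force: 1.0
```

```bash
python3 -c "from h import *;rep()"
```

```text
t 6.7 eef [544.6 230.6  94.4] rot [ 3.142e+00  1.000e-03 -3.045e+00] bank [18.8 85.2] F_bank [-2.51 -0.03] -1.06 w -0.1
```

Now small steps until the end stop shows in the force.

>>> arm_command(
  series=[0,-0.1,0,0,0,0,-0.2,0,0,0,0,-0.3,0,0,0,0,-0.4,0,0,0,0,-0.4,0,0,0],
)

```text
clock: 7.12
eef_pos: [546.7, 230.8, 93.9]
tool_rot: [-3.141, -0.003, -3.045]
force: [-5.1, -1.2, -0.6]
width: -0.2
gripper_force: 2.1
```

>>> arm_command(
  series=[0,-0.1,0,0,0,0,-0.2,0,0,0,0,-0.2,0,0,0,0,-0.2,0,0,0,0,-0.2,0,0,0],
)

```text
clock: 7.53
eef_pos: [547.6, 230.9, 93.6]
tool_rot: [-3.141, -0.005, -3.045]
force: [-7.5, -0.3, -1.0]
width: -0.0
gripper_force: 2.7
```

```bash
python3 -c "from h import *;rep()"
```

```text
t 7.53 eef [547.6 230.9  93.6] rot [-3.141 -0.005 -3.045] bank [21.9 85.2] F_bank [-7.5   0.39] -0.96 w -0.0
```

The left lever is home against its stop (7.5 N). I'll back off and probe the middle one.

>>> arm_command(
  series=[0,3,0,0,0,0,6.5,0,0,0,0,10.2,0,0,0,0,10.4,-4,0,0,0,10.4,-7,0,0],
)

```text
clock: 7.95
eef_pos: [452.7, 153.0, 95.1]
tool_rot: [3.141, 0.003, -3.038]
force: [1.9, -0.5, 0.9]
width: 0.0
gripper_force: 0.0
```

>>> arm_command(
  series=[0,0,-1.5,0,0,0,-0.8,-1.5,0,0,0,-1.5,-1.5,0,0,0,-1.9,-1.5,0,0,0,-1.9,-1.5,0,0],
)

```text
clock: 8.37
eef_pos: [476.1, 140.3, 94.6]
tool_rot: [3.14, 0.004, -3.044]
force: [0.0, 0.1, 1.4]
width: 0.1
gripper_force: 0.0
```

>>> arm_command(
  series=[0,-0.2,0,0,0,0,-0.4,0,0,0,0,-0.6,0,0,0,0,-0.6,0,0,0,0,-0.6,0,0,0],
)

```text
clock: 8.78
eef_pos: [478.6, 139.5, 94.1]
tool_rot: [3.141, -0.001, -3.044]
force: [-3.2, 1.5, 1.6]
width: 0.3
gripper_force: 1.3
```

>>> arm_command(
  series=[0,-0.1,0,0,0,0,-0.2,0,0,0,0,-0.2,0,0,0,0,-0.2,0,0,0,0,-0.2,0,0,0],
)

```text
clock: 9.2
eef_pos: [481.1, 139.1, 94.3]
tool_rot: [-3.142, -0.001, -3.045]
force: [-4.3, 1.2, 4.2]
width: -0.2
gripper_force: 2.3
```

```bash
python3 -c "from h import *;rep()"
```

```text
t 9.2 eef [481.1 139.1  94.3] rot [-3.142e+00 -1.000e-03 -3.045e+00] bank [-53.2   0.2] F_bank [-4.18  1.64] 4.23 w -0.2
```

>>> arm_command(
  series=[0,-0.1,0,0,0,0,-0.2,0,0,0,0,-0.2,0,0,0,0,-0.2,0,0,0,0,-0.2,0,0,0],
)

```text
clock: 9.62
eef_pos: [483.6, 139.1, 94.3]
tool_rot: [-3.141, 0.0, -3.046]
force: [-3.8, -0.2, 4.8]
width: 0.4
gripper_force: 2.0
```

```bash
python3 -c "from h import *;rep()"
```

```text
t 9.62 eef [483.6 139.1  94.3] rot [-3.141  0.    -3.046] bank [-50.6  -0.1] F_bank [-3.83  0.2 ] 4.83 w 0.4
```

>>> arm_command(
  series=[0,-0.1,0,0,0,0,-0.2,0,0,0,0,-0.3,0,0,0,0,-0.3,0,0,0,0,-0.3,0,0,0],
)

```text
clock: 10.03
eef_pos: [486.9, 139.5, 94.3]
tool_rot: [-3.142, 0.001, -3.046]
force: [-3.6, -0.7, 1.9]
width: 0.3
gripper_force: 1.6
```

```bash
python3 -c "from h import *;rep()"
```

```text
t 10.03 eef [486.9 139.5  94.3] rot [-3.142e+00  1.000e-03 -3.046e+00] bank [-47.3   0.1] F_bank [-3.64 -0.33] 1.9 w 0.3
```

The middle lever is free, so I'm throwing it.

>>> arm_command(
  series=[0,-0.6,0,0,0,0,-1.2,0,0,0,0,-1.8,0,0,0,0,-2.4,0,0,0,0,-3,0,0,0],
)

```text
clock: 10.45
eef_pos: [517.2, 142.7, 94.3]
tool_rot: [3.141, 0.0, -3.045]
force: [-3.9, 0.1, 3.2]
width: 0.2
gripper_force: 1.8
```

>>> arm_command(
  series=[0,-0.6,0,0,0,0,-1.2,0,0,0,0,-1.8,0,0,0,0,-2.4,0,0,0,0,-3,0,0,0],
)

```text
clock: 10.87
eef_pos: [546.1, 145.3, 93.7]
tool_rot: [-3.141, -0.002, -3.045]
force: [-3.8, -0.2, -0.3]
width: 0.6
gripper_force: 1.5
```

>>> arm_command(
  series=[0,-0.2,0,0,0,0,-0.4,0,0,0,0,-0.6,0,0,0,0,-0.8,0,0,0,0,-0.8,0,0,0],
)

```text
clock: 11.28
eef_pos: [554.1, 146.1, 94.2]
tool_rot: [-3.141, -0.0, -3.045]
force: [-3.4, -0.5, -1.3]
width: -0.4
gripper_force: 1.2
```

>>> arm_command(
  series=[0,-0.1,0,0,0,0,-0.2,0,0,0,0,-0.3,0,0,0,0,-0.4,0,0,0,0,-0.4,0,0,0],
)

```text
clock: 11.7
eef_pos: [555.8, 146.2, 93.7]
tool_rot: [-3.141, -0.005, -3.045]
force: [-6.6, -1.4, -0.5]
width: 0.1
gripper_force: 2.7
```

```bash
python3 -c "from h import *;rep()"
```

```text
t 11.7 eef [555.8 146.2  93.7] rot [-3.141 -0.005 -3.045] bank [21.9  0.1] F_bank [-6.71 -0.74] -0.52 w 0.1
```

The middle lever is home too. On to the right lever.

>>> arm_command(
  series=[0,-0.1,0,0,0,0,3,0,0,0,0,6.5,0,0,0,0,10.2,0,0,0,0,10.4,-3.5,0,0],
)

```text
clock: 12.12
eef_pos: [451.7, 109.1, 94.6]
tool_rot: [3.137, -0.003, -3.031]
force: [-0.4, -0.3, 0.2]
width: 0.3
gripper_force: 0.0
```

>>> arm_command(
  series=[0,0,-3.5,0,0,0,0,-5,0,0,0,-0.8,-5,0,0,0,-1.9,-5,0,0,0,-1.9,-5,0,0],
)

```text
clock: 12.53
eef_pos: [486.1, 54.3, 95.1]
tool_rot: [3.141, 0.007, -3.046]
force: [-0.0, 0.0, -0.5]
width: -0.2
gripper_force: 0.0
```

>>> arm_command(
  series=[0,-0.2,0,0,0,0,-0.4,0,0,0,0,-0.6,0,0,0,0,-0.8,0,0,0,0,-0.8,0,0,0],
)

```text
clock: 12.95
eef_pos: [488.4, 54.8, 94.2]
tool_rot: [3.142, -0.002, -3.045]
force: [-4.8, 1.1, 3.4]
width: 0.1
gripper_force: 2.2
```

```bash
python3 -c "from h import *;rep()"
```

```text
t 12.95 eef [488.4  54.8  94.2] rot [ 3.142e+00 -2.000e-03 -3.045e+00] bank [-53.9 -84.4] F_bank [-4.65  1.51] 3.35 w 0.1
```

>>> arm_command(
  series=[0,-0.1,0,0,0,0,-0.2,0,0,0,0,-0.3,0,0,0,0,-0.3,0,0,0,0,-0.3,0,0,0],
)

```text
clock: 13.37
eef_pos: [492.5, 54.9, 94.3]
tool_rot: [3.142, -0.0, -3.045]
force: [-4.6, -0.6, 4.2]
width: -0.1
gripper_force: 2.2
```

>>> arm_command(
  series=[0,-0.1,0,0,0,0,-0.2,0,0,0,0,-0.2,0,0,0,0,-0.2,0,0,0,0,-0.2,0,0,0],
)

```text
clock: 13.78
eef_pos: [495.1, 55.0, 94.3]
tool_rot: [-3.142, 0.001, -3.045]
force: [-3.1, 0.3, 1.1]
width: -0.4
gripper_force: 1.6
```

```bash
python3 -c "from h import *;rep()"
```

```text
t 13.78 eef [495.1  55.   94.3] rot [-3.142e+00  1.000e-03 -3.045e+00] bank [-47.3 -84.9] F_bank [-3.07  0.56] 1.13 w -0.4
```

The right lever is free, so I'm throwing it.

>>> arm_command(
  series=[0,-0.6,0,0,0,0,-1.2,0,0,0,0,-1.8,0,0,0,0,-2.4,0,0,0,0,-3,0,0,0],
)

```text
clock: 14.2
eef_pos: [525.3, 58.0, 94.3]
tool_rot: [3.142, 0.0, -3.045]
force: [-4.2, 0.4, 2.5]
width: 0.1
gripper_force: 1.8
```

>>> arm_command(
  series=[0,-0.6,0,0,0,0,-1.2,0,0,0,0,-1.8,0,0,0,0,-2.4,0,0,0,0,-3,0,0,0],
)

```text
clock: 14.62
eef_pos: [554.2, 60.7, 93.7]
tool_rot: [-3.142, -0.002, -3.045]
force: [-3.8, -0.8, -0.9]
width: -0.1
gripper_force: 1.5
```

>>> arm_command(
  series=[0,-0.2,0,0,0,0,-0.4,0,0,0,0,-0.6,0,0,0,0,-0.8,0,0,0,0,-0.8,0,0,0],
)

```text
clock: 15.03
eef_pos: [562.3, 61.6, 94.3]
tool_rot: [-3.142, -0.0, -3.045]
force: [-3.9, 0.5, 0.1]
width: -0.1
gripper_force: 1.3
```

>>> arm_command(
  series=[0,-0.1,0,0,0,0,-0.2,0,0,0,0,-0.3,0,0,0,0,-0.4,0,0,0,0,-0.4,0,0,0],
)

```text
clock: 15.45
eef_pos: [563.9, 61.7, 93.6]
tool_rot: [-3.141, -0.005, -3.045]
force: [-7.2, -0.1, -0.7]
width: -0.1
gripper_force: 2.7
```

```bash
python3 -c "from h import *;rep()"
```

```text
t 15.45 eef [563.9  61.7  93.6] rot [-3.141 -0.005 -3.045] bank [ 21.9 -84.8] F_bank [-7.18  0.55] -0.68 w -0.1
```

Home. I'll back off, raise the arm and check all three bars.

>>> arm_command(
  series=[0,3,0,0,0,0,6.5,0,0,0,0,10.2,0,0,0,0,10.6,0,-3,0,0,10.6,0,-6,0],
)

```text
clock: 15.87
eef_pos: [457.4, 51.3, 154.1]
tool_rot: [-3.141, -0.004, -3.045]
force: [2.1, 0.5, 0.9]
width: -0.4
gripper_force: 0.0
```

>>> arm_command(
  series=[0,0,0,-4,0,0,0,0,-8,0,0,0,0,-8,0,0,0,0,-8,0,0,0,0,-8,0],
)

```text
clock: 16.28
eef_pos: [462.0, 51.9, 234.8]
tool_rot: [3.141, 0.003, -3.045]
force: [-0.0, 0.1, -0.4]
width: -0.2
gripper_force: 0.0
```

```bash
python3 - <<'E'
from h import *
from cell import viewer
rep()
for n in("scene","top"):
    p,d=viewer.get_image(n);np.savez(n+"3.npz",p=p,d=d,**viewer.camera_model(n))
    p,d,X=pts(n+"3.npz");b=np.stack([(X[...,:2]-C)@B[:,0],(X[...,:2]-C)@B[:,1],X[...,2]],-1)
    for y in(85,0,-85):
        q=b[(abs(b[...,1]-y)<26)&(abs(b[...,0])<56)&(b[...,2]>128)&(b[...,2]<150)&(p.max(2)<80)]
        if len(q):print(n,y,len(q),np.round(np.median(q,0),1),np.round(np.percentile(q[:,0],[5,95])))
    if n=="scene":cv2.imwrite("pics/s4.png",cv2.resize(p[120:340,180:440,::-1],None,fx=3,fy=2.7))
rep()
E
```

```text
t 16.28 eef [462.   51.9 234.8] rot [ 3.141e+00  3.000e-03 -3.045e+00] bank [-80.5 -84.8] F_bank [-0.04  0.05] -0.37 w -0.2
scene 85 44 [ 36.   84.3 134.8] [31. 38.]
scene 0 115 [ 38.3  -8.6 138.5] [32. 46.]
scene -85 181 [ 38.8 -88.1 139.2] [33. 46.]
top 85 103 [ 40.6  84.3 138.9] [33. 47.]
top 0 104 [ 40.1  -0.5 139.8] [33. 47.]
top -85 107 [ 40.2 -84.2 139.3] [32. 47.]
t 16.38 eef [460.6  51.7 233.4] rot [-3.142e+00 -1.000e-03 -3.045e+00] bank [-81.9 -84.8] F_bank [-0.15 -0.75] -0.15 w -0.3
```

View pics/s4.png

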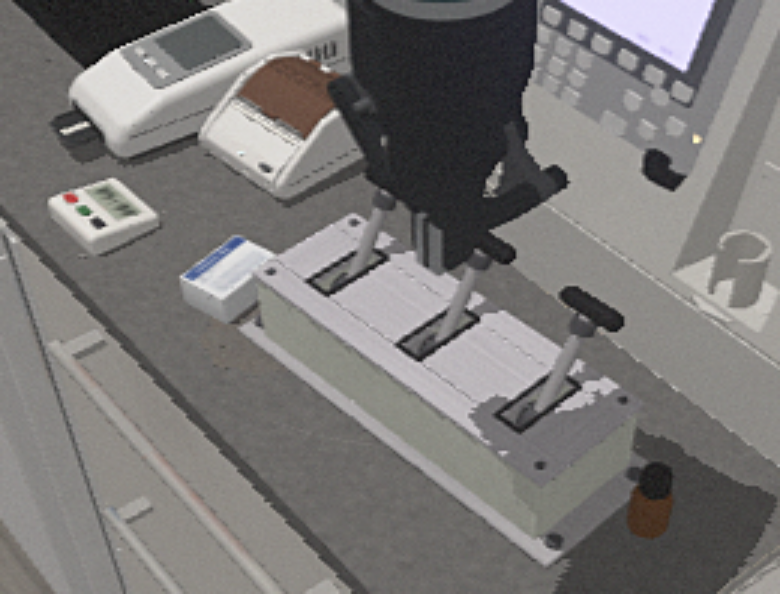

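All three levers lean fully away, with the bars at bank x ≈ +40 (nominal 41.6). The carton (230,275), timer (103,215) and dropper bottle (650,500) have not moved, and the gripper is clear.

```bash
python3 -c "
from cell import workorder;print(workorder.finish_job())"
```

```text
the job is handed in; nothing more can be done
None
```

I threw all three levers fully home in the order left, middle, right; each was free when pushed, wrist force read at most about 7.5 N, nothing around the bank was seen to move, and the job is handed in with the gripper clear.

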